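# Bring the honey round to its price card

## Robot

A 7-joint arm with a two-finger parallel gripper is mounted at the origin on a cart in front of the work surface, level with it; the furniture and walls round the work are solid. World frame = base frame: x ahead of the robot, y to its left, z up, the work surface at z = 0. Lengths are in m, angles in rad, forces in N, time in s.
With the tool pointing down it reaches from about 0.425 to 0.875 m from the base axis. Payload 4.7 kg.
Tool frame: the origin (TCP) lies at the very end of the fingers, on their centre line; the grasp point (between the pads) lies 19 mm behind it; z points along the fingers, y is the line along which they close (so a half turn about z gives the same grasp; the last joint's range is limited). The gripper opens to 87 mm and grips with 3 to 60 N. Pads are 19 mm wide; open, the fingers measure 117 mm over their backs; the gripper's body (75 mm by 190 mm) begins 51 mm behind the grasp point.
Start: joints at [-1.225, 0.321, -0.07, 1.45, 0.023, 1.371, -0.057], TCP at [0.212, 0.615, 0.223] pointing down, gripper open.
Joint ranges: [-2.86, 2.86], [-0.3, 2.09], [-1.38, 1.24], [0.06, 2.45], [-1.56, 4.7], [0.09, 2.05], [-2.69, 2.69]. Speed limits (rad/s): [2.57, 2.57, 3.14, 3.14, 3.14, 3.14, 3.14].

## Interface

Orientations are given as a unit quaternion [x, y, z, w].
In Python, from plant import readout, cams, arm gives the robot as it stands.
- The arm moves only by the tool servo_tool, never from a script. Its argument "deltas" is text: rows parted by semicolons, each of 7 numbers parted by spaces: the finger opening in mm, from 0 to 87, then the shift along the world's x, y, z each as a share of 50 cm, from -1 to 1, then the turn, a rotation vector about the world's x, y, z each as a share of 45 degrees, from -1 to 1. In form: jaw dx dy dz ax ay az; .... A call has 1 to 12 rows; each row shifts and turns the commanded pose from where the row before left it; what a row does not reach is not made up. A row lasts 1/8 s, in which the tool goes at most 62.5 mm and 10.7 degrees, less where a joint would pass 70% of its speed; a pose out of reach is approached as far as the arm can. A call with a number of a shift or a turn outside -1 to 1 is refused whole. A call with a gripper value outside its range is refused whole. The fingers move at their own pace and stop on an object; "newtons" is the grip in N (left out, the last holds). Time passes only in rows, so rows that do not move let the fingers close. It gives the time, the measured TCP pose, the force, the opening and the grip force at its end, in the units of the state.
- readout.sense(): the state, without advancing time (a new reading comes with each control period).
- cams.read_camera(name): name is "scene" or "top"; returns a dict with "img" (384x512x3 uint8, red, green, blue), "mtx" (3x3 intrinsics, pixels), "eye" and "rotation" of the camera in the world. Camera axes: x right, y up, looking along -z (the intrinsics and any distortion apply to the point x, -y, -z); pixel columns grow to the right and rows downward; lengths in m; the calibration is good to about 2 mm. A picture is of the moment at which its call begins. There is no depth.
- arm.job_done(): hands the job in; it is judged then, once.
The state is a dict: "time": time; "joint_pos": joint angles; "qd": joint speeds; "tau": joint torques, N m; "tool_pos": TCP position; "eef_rot": TCP orientation; "ft_force": force on the tool from outside, world axes, zero at the start; "wrist_torque": the same for the moment, N m; "finger_gap": finger opening in m; "gripper_force": force on a finger pad.
Only numpy, scipy, OpenCV 4.12 (cv2) and the standard library are available. Lean on these libraries where they do the work, as an engineer would, in place of code of your own. Each camera call takes 0.05 s, during which the arm holds its last target. There are 200 camera calls.

## Task

The honey jar on the revolving display stand has ended up at the back and should stand squarely behind the price card in front of the stand, on the side of the tray nearest the card. With your fingertips on the tray's scalloped rim, follow the rim round, lightly and without spinning it, until the honey jar is there, then take your hand away. Do not touch, lift or upset the jars and the tin, and leave the card, the bell and the timer where they are.

Things in the scene. Friction and masses are not known exactly. Their poses are not given: they have to be found in the camera images.
- stand: The revolving stand's round dark metal foot, 164 mm across, fast to the worktop; origin at the centre of its underside, on the vertical turning axis, z up. Its -x axis points from the turning axis towards the price card. It carries a dark wooden tray 20 mm thick (underside 45 mm, top 65 mm above the worktop; nothing but the narrow foot is below it).
- tray_centre (a point): Centre of the tray's top face, on the vertical turning axis, 65 mm above the worktop. Behind the stand is the fixed glazed pastry case, 263 mm tall and 440 mm wide, its front 0.74 m from the robot base axis along x: the gripper must keep clear of it.
- flute (a point): Bottom of one of the eight equal finger hollows in the tray's rim, at half the tray's thickness (55 mm above the worktop); turns with the tray. The hollows lie every 45 degrees: bottom 116 mm from the turning axis, about 50 mm wide 126 mm from the axis and wider outside. The round lobes between them reach 141 mm from the axis, are about 50 mm wide and end in a half circle of 25 mm radius.
- tray (a joint): Turning angle of the tray on its foot in rad, growing counter-clockwise as seen from above; 0 when the hollow with point flute lies along the foot's +x axis. It turns several turns either way with light drag (about 1 N at the rim) and stays where it is left. The jars and the tin ride on it by friction alone.
- honey: Honey jar, the tallest thing on the tray: glass with a dark label and a black and white lid, 58 x 62 x 99 mm, loose on the tray about 50 mm from the turning axis; origin at the centre of its underside, z up.
- jam: Jam jar with a green lid, 62 mm across and 86 mm tall, loose on the tray, at the start nearest the card; origin at the centre of its underside, z up.
- tin: Low food tin, 75 mm across and 58 mm tall, loose on the tray; origin at the centre of its underside, z up.
- card: Price card in a wooden block, loose on the worktop in front of the stand, 185 mm from the turning axis; 23 x 75 x 62 mm. Origin at the centre of its underside; x points from the card towards the turning axis (within about 3 degrees), y along its width. The honey jar belongs within 15 mm of the card's middle line, measured along y, on the near side of the tray, about 135 mm behind the card.
- bell: Counter bell, 81 mm across and 64 mm tall, loose on the worktop to the left of the stand; origin at the centre of its underside.
- timer: Round dough timer, 68 mm across and 64 mm tall, loose on the worktop to the right of the stand; origin at the centre of its underside.
Not all that is in view belongs to the job. Leave any pink or red look-alike of the jam alone. What is shaped like the honey but turquoise is not meant.

How it is judged:
On the way, in this order (a step that is already met when the one before it is completed fails the run):
1. the fingertips lie against the tray's rim (contact force between the fingers and tray above 0.2 N).
2. the honey jar has come round behind the card (y of honey in the frame of card between -0.015 and 0.015 m and x of honey in the frame of card between 0.09 and 0.165 m), for 0.2 s.
At the end, for the whole second after the job is handed in: The honey jar stands on the card's side of the tray within 15 mm of the card's middle line; honey, jam and tin are upright (within 7 degrees) on the tray, within 75 mm of its centre; the tray is at rest; the card is within 10 mm, the bell and timer within 15 mm of where they stood (all of step 2 and horizontal distance between each of honey, jam, tin and tray_centre below 0.075 m and height (world z) of honey between 0.06 and 0.072 m and angle between each of honey, jam, tin's own z axis and vertical below 0.12 rad and linear speed of each of honey, jam, tin below 0.02 m/s and height (world z) of jam between 0.06 and 0.072 m and height (world z) of tin between 0.06 and 0.072 m and velocity of joint tray between -0.03 and 0.03 rad/s and distance of card from where it was at the start of the episode below 0.01 m and distance of each of bell, timer from where it was at the start of the episode below 0.015 m); the robot touches nothing.
It fails at once if a jar or the tin was touched by the robot (contact force between any of the fingers, the arm and honey above 0.5 N or contact force between any of the fingers, the arm and jam above 0.5 N or contact force between any of the fingers, the arm and tin above 0.5 N).
It fails at once if a jar or the tin was lifted or tipped (height (world z) of any of honey, jam, tin above 0.08 m or angle between any of honey, jam, tin's own z axis and vertical above 0.3 rad).
It fails at once if the tray was spun (faster than 3 rad/s) (velocity of joint tray above 3 rad/s or velocity of joint tray below -3 rad/s).
It fails at once if the tray was pressed with more than 20 N, or pushed inside its rim, less than 100 mm from its centre (contact force between the fingers and tray above 20 N or (contact force between the fingers and tray above 0.5 N and horizontal distance between the grasp point and tray_centre below 0.1 m)).
It fails at once if the card, bell or timer was knocked (distance of card from where it was at the start of the episode above 0.01 m or distance of any of bell, timer from where it was at the start of the episode above 0.015 m).
It also fails if it takes over 72 s, if anything falls off the work surface, if the arm or the gripper's body presses on something with over 40 N, if the wrist force passes 120 N, or if a joint passes its speed limit or range.

## Working session

There is one attempt and no reset: what is moved stays moved. The work goes in short steps, Python scripts to look and compute and a tool call to move; the robot and the scene stay as the last step left them, time stands still between calls to the robot, and variables do not carry over. Pictures are saved under pics/ and viewed, at most 11 in all, crops included, and the job is handed in when it is done.

Besides the shell and the picture viewer there is one more tool, called as a command line: name --argument value ..., lists and objects as JSON in quotes. servo_tool: Moves the arm, as the interface text tells. Its arguments: {"type":"object","properties":{"deltas":{"type":"string"},"newtons":{"type":"number"}},"required":["deltas"]}

```bash
mkdir -p pics; python3 - <<'E'
from plant import readout,cams
import cv2,numpy as np
for n in("scene","top"):
    c=cams.read_camera(n); cv2.imwrite(f"pics/{n}0.png",c["img"][:,:,::-1]); np.savez(f"{n}0.npz",**c)
    print(n,c["mtx"].tolist(),np.round(c["eye"],3),np.round(c["rotation"],3).tolist(),c.keys())
s=readout.sense();print(s)
E
```

```text
scene [[433.64006826806246, 0.0, 262.98887872575506], [0.0, 433.64006826806246, 182.8620621115872], [0.0, 0.0, 1.0]] [ 0.042 -0.928  0.708] [0.478, -0.116, -0.216, 0.843] dict_keys(['img', 'mtx', 'eye', 'rotation'])
top [[397.7705448000524, 0.0, 253.26944704402433], [0.0, 397.7705448000524, 193.5608978472941], [0.0, 0.0, 1.0]] [0.369 0.016 1.454] [-0.032, 0.041, 0.712, -0.7] dict_keys(['img', 'mtx', 'eye', 'rotation'])
{'time': 0.1, 'joint_pos': array([-1.22488232,  0.32176085, -0.07006383,  1.45152994,  0.02263258,
        1.37084498, -0.05690924]), 'qd': array([-0.00038894, -0.00189842, -0.00355986, -0.00428889,  0.00023138,
       -0.00236824,  0.00129366]), 'tau': array([-8.37840184e-05, -4.92569697e+01, -4.05725967e-01, -3.13402498e+01,
       -6.42299443e-02,  3.94159800e-02,  6.86020371e-05]), 'tool_pos': array([0.21164976, 0.61404624, 0.22157456]), 'eef_rot': array([ 1.65144529e-01,  9.86268986e-01, -8.74964852e-04, -7.90705798e-05]), 'ft_force': array([ 0.03013925, -0.11591535, -0.93905975]), 'wrist_torque': array([-0.02959047,  0.01249548, -0.03209916]), 'gripper_force': 0.0, 'finger_gap': 0.08702514974150063}
```

View pics/scene0.png

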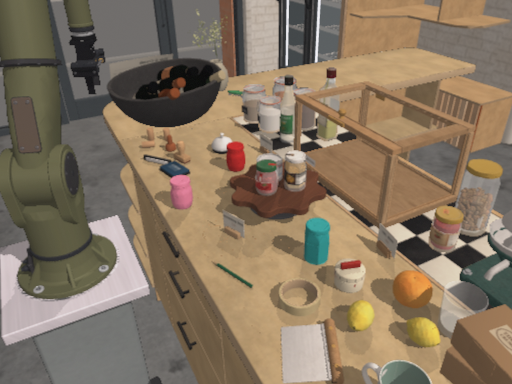

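View pics/top0.png

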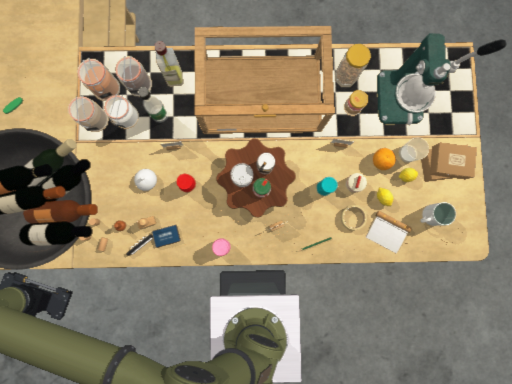

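The top view shows the tray at about (257,177), the green-lidded jam at (262,186), white tops at (242,174) and (267,161), the card at about (277,228), the bell at (146,180) and the timer at (357,184). Look-alikes are the red jar (186,183), the pink jar (221,247) and the turquoise one (328,186). I'll enlarge the tray to tell the honey from the tin.

```bash
cat > h.py <<'E'
import numpy as np,cv2
from scipy.spatial.transform import Rotation as R
def load(n): return np.load(n)
def rot(c):
    r=np.array(c["rotation"]); return R.from_quat(r).as_matrix() if r.size==4 else r
def ray(c,u,v):
    d=np.linalg.inv(c["mtx"])@[u,v,1]; return rot(c)@(d*[1,-1,-1])
def onz(c,u,v,z):
    d=ray(c,u,v); return c["eye"]+d*(z-c["eye"][2])/d[2]
def proj(c,p):
    q=rot(c).T@(np.array(p)-c["eye"]); q=c["mtx"]@(q*[1,-1,-1]); return q[:2]/q[2]
E
python3 - <<'E'
from h import *
a=load("scene0.npz")["img"][140:245,205:345,::-1]; b=load("top0.npz")["img"][130:245,205:310,::-1]
a=cv2.resize(a,(600,450),interpolation=2);b=cv2.resize(b,None,fx=5,fy=5,interpolation=2)
cv2.imwrite("pics/a1.png",a);cv2.imwrite("pics/b1.png",b)
t=load("top0.npz")
for n,u,v,z in [("tray",257,177,.065),("card",277,228,.03),("bell",146,180,.06),("timer",357,184,.06)]: print(n,onz(t,u,v,z).round(3))
E
```

```text
tray [ 0.569 -0.018  0.065]
card [ 0.389 -0.086  0.03 ]
bell [0.566 0.374 0.06 ]
timer [ 0.539 -0.372  0.06 ]
```

View pics/a1.png

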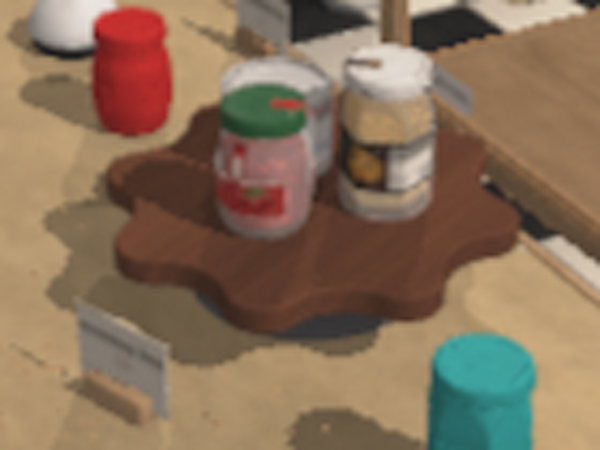

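View pics/b1.png

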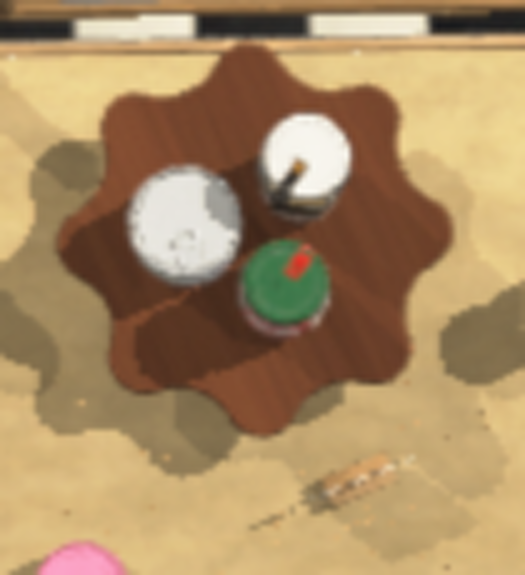

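```bash
python3 - <<'E'
from h import *
s=load("scene0.npz");t=load("top0.npz")
a=cv2.resize(np.ascontiguousarray(s["img"][205:245,215:255,::-1]),(400,400),interpolation=cv2.INTER_CUBIC)
b=cv2.resize(np.ascontiguousarray(t["img"][210:250,250:290,::-1]),(400,400),interpolation=cv2.INTER_CUBIC)
cv2.imwrite("pics/c1.png",np.hstack([a,b]))
up=lambda x,y,x0,y0,f:((x+.5)/f-.5+x0,(y+.5)/f-.5+y0)
T=lambda x,y,z:onz(t,*up(x,y,205,130,5),z)
img=t["img"];hsv=cv2.cvtColor(img,cv2.COLOR_RGB2HSV)
m=((hsv[...,0]<12)|(hsv[...,0]>172))&(hsv[...,1]>90)&(hsv[...,2]<150)
m=m.astype(np.uint8)*255; k=np.zeros_like(m);k[132:222,210:300]=m[132:222,210:300]
cs,_=cv2.findContours(k,cv2.RETR_EXTERNAL,cv2.CHAIN_APPROX_NONE);c=max(cs,key=cv2.contourArea)
print(cv2.contourArea(c),cv2.minEnclosingCircle(c))
P=np.array([onz(t,*p[0],.06) for p in c])[:,:2]
L=np.array([T(x,y,.065)[:2] for x,y in [(245,45),(382,90),(452,235),(402,380),(262,434),(122,382),(60,240),(113,103)]])
from scipy.optimize import least_squares
# rim model r = a + b cos(8(phi-phi0)): centre + phase
def f(q):
    d=P-q[:2];r=np.hypot(*d.T);ph=np.arctan2(d[:,1],d[:,0]);return r-q[2]-q[3]*np.cos(8*(ph-q[4]))
best=min((least_squares(f,[.569,-.018,.128,.012,g],loss='soft_l1',f_scale=.003) for g in np.arange(0,.78,.2)),key=lambda r:r.cost)
print("fit",best.x.round(4),best.cost,"lobe deg",np.degrees(best.x[4])%45)
C=L.mean(0);print("lobe mean",C)
d=L-C;print(np.hypot(*d.T).round(3),np.degrees(np.arctan2(d[:,1],d[:,0])).round(1))
for n,x,y,z in [("honey",306,157,.164),("jam",284,282,.151),("tin",186,225,.123)]:
    p=T(x,y,z)[:2]-C;print(n,p.round(3),np.hypot(*p).round(3),np.degrees(np.arctan2(p[1],p[0])).round(1))
E
```

```text
3755.5 ((255.5, 177.5), 38.58118438720703)
fit [ 0.5693 -0.012   0.1226  0.0128  0.0209] 0.0003223006071019273 lobe deg 1.1954195722983667
lobe mean [ 0.5690044  -0.01246654]
[0.139 0.14  0.139 0.144 0.139 0.138 0.137 0.139] [   1.8  -41.5  -90.2 -135.3 -179.   136.7   89.8   45.2]
honey [ 0.039 -0.033] 0.051 -40.1
jam [-0.042 -0.017] 0.046 -158.1
tin [0.001 0.048] 0.048 88.8
```

View pics/c1.png

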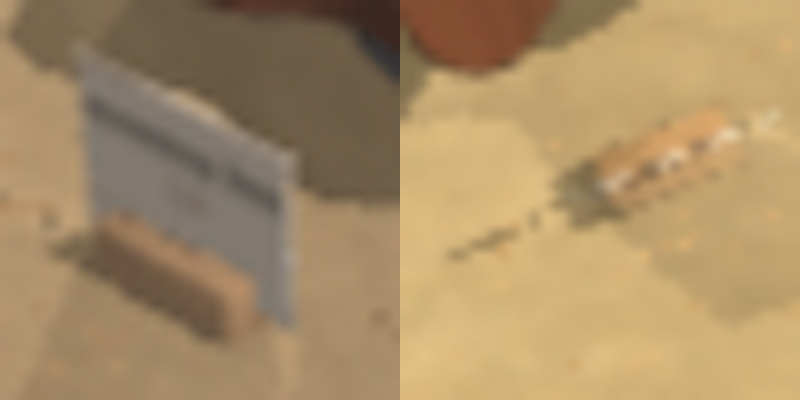

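The left crop shows the card's top corners at (80,45) and (295,155). In the right crop the block is centred near (272,157) and its axis rises to the right.

```bash
python3 - <<'E'
from h import *
s=load("scene0.npz");t=load("top0.npz")
up=lambda x,y,x0,y0,f:((x+.5)/f-.5+x0,(y+.5)/f-.5+y0)
S=lambda x,y,z:onz(s,*up(x,y,215,205,10),z)[:2]
T=lambda x,y,z:onz(t,*up(x,y,250,210,10),z)[:2]
C=np.array([.569,-.0122])
A=S(80,47,.062);B=S(293,155,.062);print("top edge",A,B,np.linalg.norm(A-B),(A+B)/2)
print("bottom right",S(287,322,.0),S(287,322,.006))
W=T(272,157,.012);print("block",W)
e=T(335,128,.012)-T(207,187,.012)
for n,M,v in[("scene",(A+B)/2,A-B),("top",W,-e)]:
    g=np.degrees(np.arctan2(v[1],v[0])) # y axis dir
    d=C-M;print(n,np.linalg.norm(d),"to-axis deg",np.degrees(np.arctan2(d[1],d[0])),"card x deg",g-90)
for n,u,v,z in [("bell",146,181,.05),("timer",357,184,.05),("turq",328,186,.09),("red",186,183,.085),("pink",221,247,.085)]:print(n,onz(t,u,v,z).round(3))
E
```

```text
top edge [ 0.38940792 -0.04649943] [ 0.41702357 -0.1170802 ] 0.07579095645949209 [ 0.40321574 -0.08178982]
bottom right [ 0.41874602 -0.10537796] [ 0.41555213 -0.1123457 ]
block [ 0.39962882 -0.08695904]
scene 0.17979755878463963 to-axis deg 22.770780020035872 card x deg 21.3685766441248
top 0.18513646971510261 to-axis deg 23.816267564047422 card x deg 23.59950113445626
bell [0.564 0.376 0.05 ]
timer [ 0.541 -0.374  0.05 ]
turq [ 0.53  -0.262  0.09 ]
red [0.549 0.229 0.085]
pink [0.327 0.11  0.085]
```

Naming the candidates:
- **Honey:** white/black lid at top (266,161) with a dark label on glass. It is the tallest on the tray, at the back, about 51 mm from the axis at -40°.
- **Tin:** (242,174).
- **Jam:** green lid at (262,186).
- **Not meant:** turquoise (328,186), red (186,183) and pink (221,247).

The enlarged crops confirm this. The honey has to turn clockwise by about 117°, from -40° to -157°. I'll do that in two strokes, with closed fingers in a hollow on the right and front side. First I fly to the hollow at -111°.

servo_tool --deltas "0 0 0 0.06 0 0 0; 0 0.053 -0.07 0.02 0 0 -0.1; 0 0.053 -0.07 0.02 0 0 -0.1; 0 0.053 -0.07 0.01 0 0 -0.1; 0 0.053 -0.07 0.01 0 0 -0.1; 0 0.053 -0.07 0 0 0 -0.1; 0 0.053 -0.07 0 0 0 -0.1; 0 0.053 -0.07 0 0 0 -0.1; 0 0.053 -0.07 0 0 0 -0.1; 0 0.053 -0.07 0 0 0 -0.1; 0 0.014 -0.08 0 0 0 -0.1; 0 0.014 -0.08 0 0 0 -0.1" --newtons 10

```text
time: 1.6
tool_pos: [0.4638, 0.2175, 0.2823]
eef_rot: [0.564, 0.825, -0.0, -0.0]
ft_force: [0.7, -0.1, 0.4]
finger_gap: 0.0005
gripper_force: 0.0
```

servo_tool --deltas "0 0.014 -0.08 0 0 0 -0.1; 0 0.014 -0.08 0 0 0 -0.1; 0 0.014 -0.08 0 0 0 -0.1; 0 0.014 -0.08 0 0 0 -0.1; 0 0.014 -0.08 0 0 0 -0.1; 0 0.014 -0.08 0 0 0 -0.1; 0 0.014 -0.08 0 0 0 -0.1; 0 0 0 0 0 0 0; 0 0 0 0 0 0 0"

```text
time: 2.72
tool_pos: [0.5128, -0.0603, 0.2826]
eef_rot: [0.766, 0.643, 0.0, -0.0]
ft_force: [-0.4, 0.3, 0.4]
finger_gap: 0.0004
gripper_force: 0.0
```

servo_tool --deltas "0 0.004 -0.055 0 0 0 -0.084; 0 0.003 -0.055 0 0 0 -0.083; 0 0.003 -0.054 0 0 0 -0.083; 0 0 0 -0.08 0 0 0; 0 0 0 -0.08 0 0 0; 0 0 0 -0.08 0 0 0; 0 0 0 -0.08 0 0 0; 0 0 0 -0.05 0 0 0; 0 0 0 0 0 0 0; 0 0 0 0 0 0 0"

```text
time: 3.98
tool_pos: [0.519, -0.1436, 0.0987]
eef_rot: [0.826, 0.564, 0.0, 0.001]
ft_force: [-0.9, 0.3, -1.3]
finger_gap: 0.0005
gripper_force: 0.0
```

```bash
cat > look.py <<'E'
import sys
from plant import readout,cams
from h import *
k=sys.argv[1]
for n in("scene","top"): np.savez(f"{n}{k}.npz",**cams.read_camera(n))
s=load(f"scene{k}.npz")["img"][130:250,205:345,::-1];t=load(f"top{k}.npz")["img"][125:245,200:340,::-1]
f=lambda a:cv2.resize(np.ascontiguousarray(a),(400,343),interpolation=cv2.INTER_CUBIC)
cv2.imwrite(f"pics/l{k}.png",np.hstack([f(s),f(t)]))
q=readout.sense();print(q["time"],q["tool_pos"].round(4),q["eef_rot"].round(3),q["joint_pos"].round(2))
E
python3 look.py 1
```

```text
4.075 [ 0.5194 -0.1431  0.0991] [0.826 0.564 0.001 0.001] [-0.39  0.21  0.68  1.9  -0.15  1.08 -0.02]
```

View pics/l1.png

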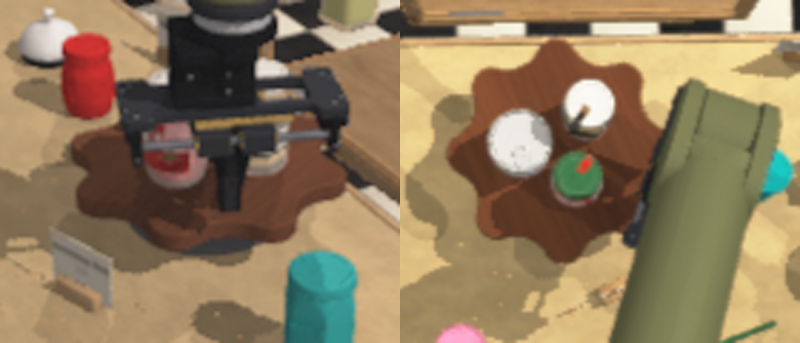

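The fingertips (left crop, 230,208) sit just outside the hollow with the jars clear. Next I descend, move in lightly, and start the clockwise arc.

servo_tool --deltas "0 0 0 -0.04 0 0 0; 0 0 0 -0.03 0 0 0; 0 0 0 -0.023 0 0 0; 0 0 0 0 0 0 0; 0 0.003 0.008 0 0 0 0; 0 0.003 0.008 0 0 0 0; 0 0 0 0 0 0 0; 0 0 0 0 0 0 0"

```text
time: 5.08
tool_pos: [0.5214, -0.1344, 0.0513]
eef_rot: [0.825, 0.565, 0.0, 0.0]
ft_force: [0.2, 0.8, -0.3]
finger_gap: 0.0007
gripper_force: 0.0
```

```bash
cat > arc.py <<'E'
import sys,numpy as np
from plant import readout
C=np.array([.5692,-.0122]);end,n,r=map(float,sys.argv[1:4])
q=readout.sense();p=q["tool_pos"][:2]-C;a=np.degrees(np.arctan2(p[1],p[0]))
if a>0:a-=360
print("r",np.hypot(*p),"phi",a,q["tool_pos"],q["ft_force"].round(2))
ph=np.radians(np.linspace(a,end,int(n)+1));P=C+r*np.c_[np.cos(ph),np.sin(ph)];P[0]=p+C
acc=P[0].copy()
for w in P[1:]:
    d=np.round((w-acc)/.5,3);acc+=d*.5;print(d,end="; ")
print("turn/row",np.round((end-a)/n/45,4))
E
python3 arc.py -180 23 .132
```

```text
r 0.13123079569892615 phi -111.36570960702197 [ 0.52139006 -0.13441183  0.05127294] [ 0.17  0.82 -0.33]
[-0.013  0.004]; [-0.013  0.006]; [-0.012  0.007]; [-0.011  0.007]; [-0.012  0.008]; [-0.01   0.008]; [-0.011  0.009]; [-0.01  0.01]; [-0.009  0.01 ]; [-0.009  0.01 ]; [-0.008  0.011]; [-0.008  0.011]; [-0.007  0.012]; [-0.007  0.012]; [-0.006  0.013]; [-0.005  0.012]; [-0.005  0.013]; [-0.003  0.013]; [-0.004  0.014]; [-0.002  0.013]; [-0.002  0.014]; [-0.001  0.014]; [-0.     0.013]; turn/row -0.0663
```

servo_tool --deltas "0 -0.013 0.004 0 0 0 -0.066; 0 -0.013 0.006 0 0 0 -0.066; 0 -0.012 0.007 0 0 0 -0.066; 0 -0.011 0.007 0 0 0 -0.066; 0 -0.012 0.008 0 0 0 -0.066; 0 -0.010 0.008 0 0 0 -0.066; 0 -0.011 0.009 0 0 0 -0.066; 0 -0.010 0.010 0 0 0 -0.066; 0 0 0 0 0 0 0; 0 0 0 0 0 0 0"

```text
time: 6.32
tool_pos: [0.4754, -0.1051, 0.0512]
eef_rot: [0.924, 0.383, 0.0, 0.0]
ft_force: [-0.2, -1.1, 0.3]
finger_gap: 0.0008
gripper_force: 0.0
```

```bash
python3 arc.py -185 16 .132; python3 look.py 2
```

```text
r 0.13198544439869558 phi -135.28705009056725 [ 0.4754058  -0.10505906  0.05119292] [-0.23 -1.07  0.29]
[-0.01  0.01]; [-0.009  0.011]; [-0.009  0.012]; [-0.008  0.012]; [-0.007  0.012]; [-0.007  0.013]; [-0.005  0.013]; [-0.006  0.013]; [-0.004  0.014]; [-0.004  0.013]; [-0.003  0.014]; [-0.002  0.015]; [-0.002  0.014]; [-0.     0.014]; [-0.     0.014]; [0.001 0.015]; turn/row -0.069
6.425 [ 0.4754 -0.1051  0.0511] [0.924 0.383 0.    0.   ] [-0.51  0.16  0.72  2.06 -0.13  0.96 -0.5 ]
```

View pics/l2.png

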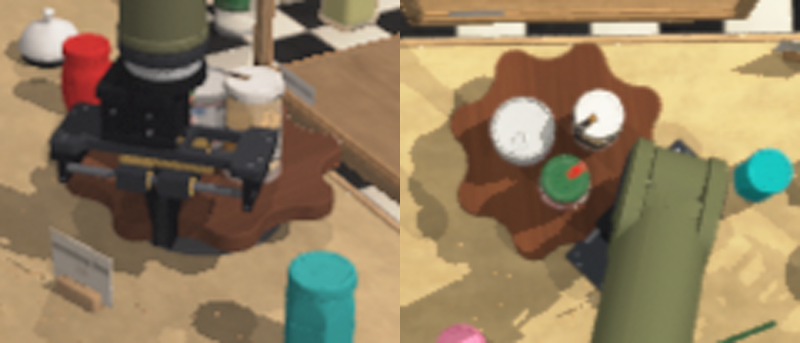

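The tray has turned clockwise by about 17–20° and the jars ride along. I continue the stroke.

servo_tool --deltas "0 -0.010 0.010 0 0 0 -0.069; 0 -0.009 0.011 0 0 0 -0.069; 0 -0.009 0.012 0 0 0 -0.069; 0 -0.008 0.012 0 0 0 -0.069; 0 -0.007 0.012 0 0 0 -0.069; 0 -0.007 0.013 0 0 0 -0.069; 0 -0.005 0.013 0 0 0 -0.069; 0 -0.006 0.013 0 0 0 -0.069; 0 -0.004 0.014 0 0 0 -0.069; 0 -0.004 0.013 0 0 0 -0.069; 0 0 0 0 0 0 0"

```text
time: 7.8
tool_pos: [0.4408, -0.0433, 0.0511]
eef_rot: [0.993, 0.122, -0.0, -0.0]
ft_force: [0.7, 0.4, 0.5]
finger_gap: 0.0005
gripper_force: 0.0
```

servo_tool --deltas "0 -0.003 0.014 0 0 0 -0.069; 0 -0.002 0.015 0 0 0 -0.069; 0 -0.002 0.014 0 0 0 -0.069; 0 0 0.014 0 0 0 -0.069; 0 0 0.014 0 0 0 -0.069; 0 0.001 0.015 0 0 0 -0.069; 0 0 0 0 0 0 0; 0 0 0 0 0 0 0"

```text
time: 8.8
tool_pos: [0.4378, -0.0008, 0.0511]
eef_rot: [0.999, -0.04, -0.0, 0.0]
ft_force: [-0.1, -0.2, 0.5]
finger_gap: 0.0007
gripper_force: 0.0
```

```bash
cat > ang.py <<'E'
import sys
from h import *
# honey: white lid at z=.164; angle about the axis and place in the card frame
k=sys.argv[1];t=load(f"top{k}.npz");C=np.array([.569,-.0122])
h=cv2.cvtColor(t["img"],cv2.COLOR_RGB2HSV);m=((h[...,1]<40)&(h[...,2]>185)).astype(np.uint8)
m[:140]=0;m[222:]=0;m[:,:212]=0;m[:,300:]=0
n,_,st,ce=cv2.connectedComponentsWithStats(m)
x=np.radians(23.0);K=np.array([.401,-.0845])
for s,c in zip(st[1:],ce[1:]):
    if s[4]>25:
        p=onz(t,*c,.164)[:2];d=p-C;e=p-K
        print(s,c.round(1),"r",np.hypot(*d).round(3),"deg",np.degrees(np.arctan2(d[1],d[0])).round(1),"card xy",(e@[np.cos(x),np.sin(x)]).round(4),(e@[-np.sin(x),np.cos(x)]).round(4))
E
python3 arc.py -185 1 .132;python3 look.py 3;for k in 0 3;do python3 ang.py $k;done
```

```text
r 0.13186310040354352 phi -184.96932688626524 [ 0.43783254 -0.0007777   0.05105891] [-0.05 -0.24  0.53]
[-0.  0.]; turn/row -0.0007
8.9 [ 0.4378 -0.0008  0.0511] [ 0.999 -0.041 -0.     0.   ] [-0.71  0.03  0.67  2.17 -0.02  0.95 -1.69]
[258 153  17  16 193] [266.3 160.3] r 0.054 deg -40.2 card xy 0.2071 -0.0471
[231 164  21  21 291] [240.4 174.6] r 0.052 deg 95.8 card xy 0.1981 0.0503
[241 151  21  21 331] [250.9 161.4] r 0.041 deg 22.9 card xy 0.2242 0.0008
[263 169  17  17 198] [271.7 177.3] r 0.054 deg -107.2 card xy 0.1483 -0.04
```

View pics/l3.png

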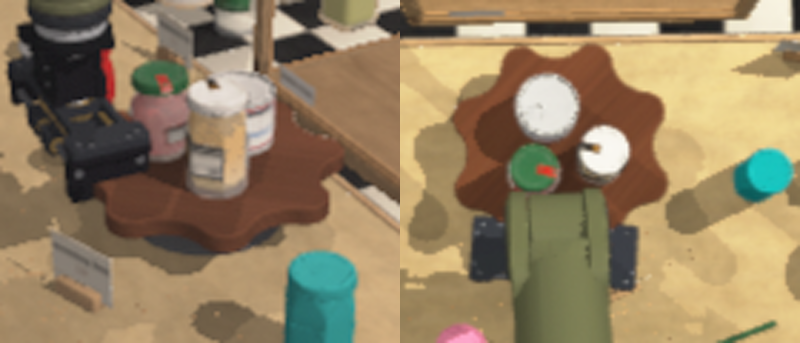

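The tray has turned 67° so far and the honey is at -107°, with about 50° left. I back off, lift, and re-engage in the hollow at -133°.

servo_tool --deltas "0 0 -0.012 0 0 0 0; 0 0 -0.011 0 0 0 0; 0 0 0 0.04 0 0 0; 0 0 0 0.08 0 0 0; 0 0 0 0.08 0 0 0; 0 0.010 -0.033 0 0 0 0.164; 0 0.010 -0.033 0 0 0 0.164; 0 0.010 -0.033 0 0 0 0.164; 0 0.010 -0.026 0 0 0 0.164; 0 0.010 -0.026 0 0 0 0.164; 0 0.010 -0.026 0 0 0 0.164; 0 0.010 -0.026 0 0 0 0.164"

```text
time: 10.4
tool_pos: [0.4727, -0.1144, 0.1511]
eef_rot: [0.916, 0.4, 0.0, 0.0]
ft_force: [0.7, -0.3, -0.1]
finger_gap: 0.0005
gripper_force: 0.0
```

servo_tool --deltas "0 0 0 0 0 0 0; 0 0 0 0 0 0 0; 0 0 0 0 0 0 0"

```text
time: 10.78
tool_pos: [0.4726, -0.1128, 0.151]
eef_rot: [0.917, 0.398, 0.0, -0.0]
ft_force: [0.2, 0.7, -0.3]
finger_gap: 0.0005
gripper_force: 0.0
```

```bash
python3 arc.py -133.3 1 .14; python3 look.py 4; python3 ang.py 4
```

```text
r 0.13949058968726077 phi -133.8347662664242 [ 0.47259147 -0.11282016  0.15102312] [ 0.17  0.74 -0.3 ]
[ 0.001 -0.003]; turn/row 0.0119
10.875 [ 0.4727 -0.1129  0.1511] [ 0.917  0.398  0.    -0.   ] [-0.67  0.    0.87  1.97 -0.    1.18 -0.56]
[241 151  21  21 333] [250.9 161.4] r 0.041 deg 22.9 card xy 0.2242 0.0008
[263 169  17  17 195] [271.7 177.2] r 0.053 deg -106.9 card xy 0.1487 -0.04
```

View pics/l4.png

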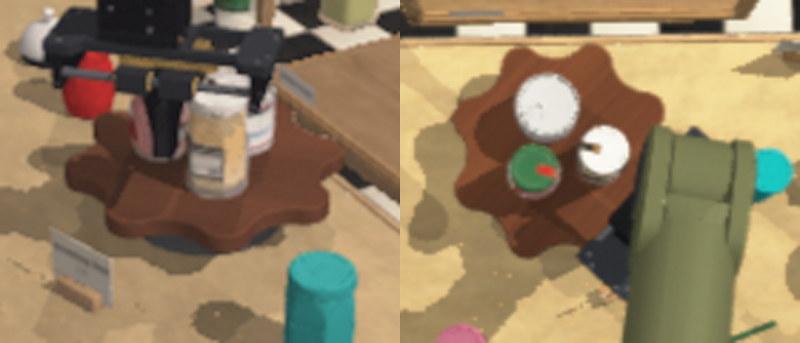

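The tray kept its place and the tool is over the hollow. I descend and move in.

servo_tool --deltas "0 0.001 -0.003 -0.06 0 0 0; 0 0 0 -0.06 0 0 0; 0 0 0 -0.04 0 0 0; 0 0 0 -0.02 0 0 0; 0 0 0 -0.02 0 0 0; 0 0 0 0 0 0 0; 0 0.005 0.006 0 0 0 0; 0 0.006 0.006 0 0 0 0; 0 0 0 0 0 0 0; 0 0 0 0 0 0 0"

```text
time: 12.12
tool_pos: [0.4789, -0.1089, 0.0512]
eef_rot: [0.917, 0.399, 0.0, 0.0]
ft_force: [0.3, -0.6, -0.3]
finger_gap: 0.001
gripper_force: 0.0
```

```bash
python3 arc.py -189.7 20 .132
```

```text
r 0.13235709985620567 phi -133.04675894022768 [ 0.47885371 -0.10892616  0.0512123 ] [ 0.26 -0.61 -0.26]
[-0.009  0.01 ]; [-0.009  0.009]; [-0.008  0.01 ]; [-0.008  0.011]; [-0.007  0.01 ]; [-0.007  0.012]; [-0.006  0.011]; [-0.006  0.012]; [-0.005  0.012]; [-0.004  0.012]; [-0.004  0.013]; [-0.004  0.012]; [-0.002  0.013]; [-0.002  0.013]; [-0.002  0.013]; [-0.     0.013]; [-0.     0.013]; [0.    0.013]; [0.002 0.013]; [0.001 0.013]; turn/row -0.0629
```

servo_tool --deltas "0 -0.009 0.010 0 0 0 -0.063; 0 -0.009 0.009 0 0 0 -0.063; 0 -0.008 0.010 0 0 0 -0.063; 0 -0.008 0.011 0 0 0 -0.063; 0 -0.007 0.010 0 0 0 -0.063; 0 -0.007 0.012 0 0 0 -0.063; 0 -0.006 0.011 0 0 0 -0.063; 0 -0.006 0.012 0 0 0 -0.063; 0 -0.005 0.012 0 0 0 -0.063; 0 -0.004 0.012 0 0 0 -0.063; 0 -0.004 0.013 0 0 0 -0.063; 0 -0.004 0.012 0 0 0 -0.063"

```text
time: 13.62
tool_pos: [0.4403, -0.0424, 0.0512]
eef_rot: [0.994, 0.112, 0.0, 0.0]
ft_force: [1.7, -1.5, -0.5]
finger_gap: 0.0005
gripper_force: 0.6
```

servo_tool --deltas "0 -0.002 0.013 0 0 0 -0.063; 0 -0.002 0.013 0 0 0 -0.063; 0 -0.002 0.013 0 0 0 -0.063; 0 0 0.013 0 0 0 -0.063; 0 0 0.013 0 0 0 -0.063; 0 0 0.013 0 0 0 -0.063; 0 0 0 0 0 0 0; 0 0 0 0 0 0 0"

```text
time: 14.62
tool_pos: [0.4373, -0.0031, 0.0511]
eef_rot: [0.999, -0.035, 0.0, -0.0]
ft_force: [-0.4, -0.5, 0.3]
finger_gap: 0.0006
gripper_force: 0.0
```

```bash
python3 arc.py -189.7 2 .132; python3 look.py 5; python3 ang.py 5
```

```text
r 0.1322493896014013 phi -183.94049742114453 [ 0.43726325 -0.00311176  0.05113234] [-0.4  -0.46  0.33]
[0.002 0.013]; [0.002 0.013]; turn/row -0.064
14.725 [ 0.4373 -0.0032  0.0511] [ 0.999 -0.035 -0.     0.   ] [-0.88  0.02  0.85  2.17 -0.02  0.95 -1.66]
[252 151  21  22 338] [261.6 161.9] r 0.041 deg -27.8 card xy 0.2087 -0.0307
[256 178  17  15 175] [264.1 185.7] r 0.05 deg -149.4 card xy 0.1332 -0.0057
```

View pics/l5.png

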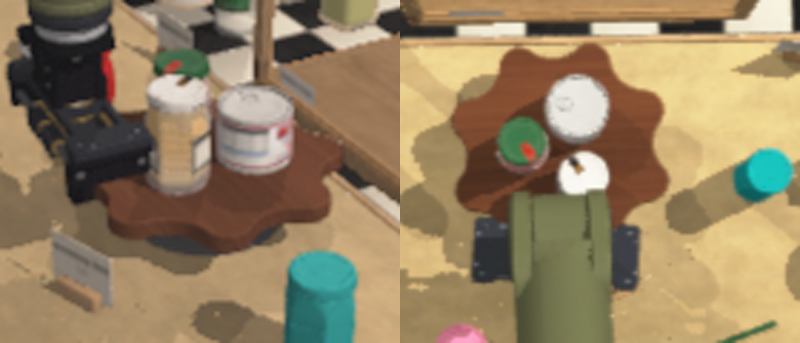

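The honey is at about -151° and needs roughly 6° more. After two last rows I back off, lift and move aside.

servo_tool --deltas "0 0.002 0.013 0 0 0 -0.064; 0 0.002 0.013 0 0 0 -0.064; 0 0 0 0 0 0 0; 0 0 0 0 0 0 0; 0 0 -0.011 0 0 0 0; 0 0 -0.011 0 0 0 0; 0 0 0 0.04 0 0 0; 0 0 0 0.08 0 0 0; 0 0 0 0.08 0 0 0; 0 0 0 0.08 0 0 0; 0 0 0.09 0 0 0 0; 0 0 0.09 0 0 0 0"

```text
time: 16.23
tool_pos: [0.4398, 0.0896, 0.192]
eef_rot: [0.996, -0.087, 0.001, -0.001]
ft_force: [-0.1, 0.9, 0.0]
finger_gap: 0.0008
gripper_force: 0.0
```

servo_tool --deltas "0 0 0.1 0 0 0 0; 0 0 0.1 0 0 0 0; 0 0 0.1 0 0 0 0; 0 0 0.1 0 0 0 0; 0 0 0 0 0 0 0; 0 0 0 0 0 0 0"

```text
time: 16.98
tool_pos: [0.4396, 0.2878, 0.1908]
eef_rot: [0.996, -0.086, -0.0, 0.001]
ft_force: [0.6, -0.5, -0.1]
finger_gap: 0.0007
gripper_force: 0.0
```

```bash
python3 look.py 6; python3 ang.py 6
```

```text
17.075 [0.4398 0.2872 0.1911] [ 0.996 -0.087 -0.     0.   ] [-1.13  0.07  0.53  1.82 -0.04  1.26 -2.34]
[253 152  21  21 337] [262.7 162.5] r 0.041 deg -33.9 card xy 0.2051 -0.0332
[254 179  18  17 202] [262.7 187.3] r 0.053 deg -156.4 card xy 0.1302 0.0004
```

View pics/l6.png

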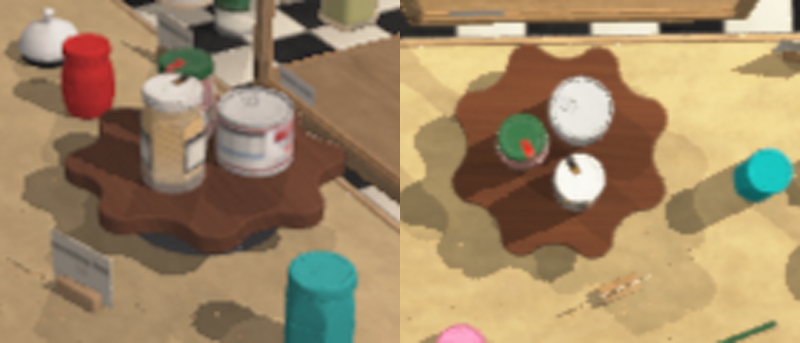

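The honey (top crop 580,180) stands behind the card, about 0 mm off its middle line. All three items are upright, the card hasn't moved, and the hand is clear, so I'm handing in.

```bash
python3 -c "
from plant import arm;print(arm.job_done())"
```

```text
the job is handed in; nothing more can be done
None
```

The job is handed in: by my last camera measurement the honey jar stands within about 1 mm of the card's middle line, 130 mm behind the card, with all three items upright and the hand clear; the hand-in returned no verdict.

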